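# Set the red sampling valve to half open

## Robot

A 7-joint arm with a two-finger parallel gripper is mounted at the origin on the work surface. World frame = base frame: x ahead of the robot, y to its left, z up, the work surface at z = 0. Lengths are in m, angles in rad, forces in N, time in s.
With the tool pointing down it reaches from about 0.425 to 0.825 m from the base axis. Payload 3.6 kg.
Tool frame: the origin (TCP) lies midway between the tips of the shut fingers; the grasp point (between the pads) lies behind it (robot.grasp_offset is the x of the grasp point in the tool frame, in m); x points along the fingers, z is the direction in which the jaws open and shut, and the axes are right-handed (so a half turn about x gives the same grasp; the last joint's range is limited). The gripper opens to 85 mm and grips with 20 to 120 N. Pads are 22 mm wide; open, the fingers measure 114 mm over their backs; the gripper's body (76 mm by 85 mm) begins 54 mm behind the grasp point. The pads swing forward as they close: fully open they stand 13 mm farther back than shut.
Start: joints at [-1.345, 0.615, -0.013, 1.423, 0.008, 1.103, -0.04], TCP at [0.163, 0.629, 0.231] pointing down, gripper open.
Joint ranges: [-3.12, 3.12], [-0.3, 2.06], [-1.34, 1.32], [0.26, 2.42], [-1.36, 4.5], [0.01, 1.98], [-2.84, 2.84]. Speed limits (rad/s): [2.79, 2.79, 3.14, 3.14, 3.14, 3.14, 3.14].

## Interface

Orientations are given as [roll, pitch, yaw] about the fixed x, y, z axes, in that order (R = Rz(yaw) Ry(pitch) Rx(roll)).
In Python, from workcell import robot gives the robot as it stands. The module is installed in compiled form; this text tells all that it offers.
- The arm moves only by the tool move_arm, never from a script. Its argument "motion" is a list of rows, each a list of 4 numbers: the shift along the tool's x, y, z in m, then the turn about the tool's x in rad. In form: [[x, y, z, spin], ...]. A call has 1 to 12 rows; each row is the pose to reach, as a shift and turn from the pose measured when the call began, along the tool's axes at that moment; what a row does not reach only later rows make up. A row lasts 1/12 s, in which the tool goes at most 41.7 mm and 7.16 degrees, less where a joint would pass 70% of its speed; a pose out of reach is approached as far as the arm can. A call with a gripper value outside its range is refused whole. "hand" is the opening, from 0 (shut) to 1 (fully open), set as the call begins (left out, the last holds). The fingers move at their own pace and stop on an object; "force" is the grip in N (left out, the last holds). Time passes only in rows, so rows that repeat a pose let the fingers close. It gives the time, the measured TCP pose, the force and the opening at its end, in the units of the state.
- robot.get_obs(): the state, without advancing time (a new reading comes with each control period).
- robot.grab_frame(name): name is "scene" or "top"; returns a dict with "img" (480x640x3 uint8, blue, green, red), "depth" (480x640 float32, m along the optical axis (not along the pixel's ray), 0 where there is no reading), "fx", "fy", "cx", "cy" (pixels), "k1" (the pictures are not rectified: a ray, as slopes to the right and down, at radius r is drawn at 1 + k1 r^2 times it, then the intrinsics apply), "extrinsics" (4x4, takes a point from camera to world coordinates). Camera axes: x right, y up, looking along -z (the intrinsics and any distortion apply to the point x, -y, -z); pixel columns grow to the right and rows downward; lengths in m; the calibration is good to about 2 mm. A picture is of the moment at which its call begins.
- robot.close_job(): hands the job in, once; it reports no verdict.
The state is a dict: "clock": time; "q": joint angles; "dq": joint speeds; "tau": joint torques, N m; "position": TCP position; "tool_rot": TCP orientation; "ft_force": force on the tool from outside, world axes, zero at the start; "wrist_torque": the same for the moment, N m; "grip_width": finger opening in m.
Only numpy, scipy, OpenCV 4.12 (cv2) and the standard library are available. Lean on these libraries where they do the work, as an engineer would, in place of code of your own. Each camera call takes 0.05 s, during which the arm holds its last target.

## Task

Set the red sampling valve to half open, like the yellow one beside it: push the red pad all the way in until the slide meets its end stop, then let go so that the slide springs back by itself and catches on its stop pin at the middle position. Only push, do not pick anything up; leave the yellow valve and everything else on the table as they are.

Things in the scene. Friction and masses are not known exactly. Their poses are not given: they have to be found in the camera images.
- red_valve: red sampling valve, fixed: foot plate 215 x 90 x 12 mm, aluminium bridge in the middle (76 mm wide, 80 mm high, brass pin head to 95 mm), steel valve chest at the far end (to 109 mm). Origin on the table below the pin. x axis: push direction (level, from pad to chest); z up. It spans x = -105 mm (pad when out) to +122 mm.
- red_pad (a point): middle of the outer face of the red push pad, 80 mm above the table, on the slide's near end (moves with it). The pad is an upright plate 56 mm wide, 12 mm thick, from 34 to 100 mm above the table; its face looks along -x of the valve: push along +x. The 30 mm wide slide bar is behind it; fully in, 18 mm stay free between pad and bridge.
- red_slide (a joint): red slide, in m: 0 fully out (shut), 0.028 caught on the stop pin (half open), 0.050 at the end stop. The spring pushes out with 5 N at 0, 10 N at 0.050. Going in, a wedge on the slide lifts the pin (about 1 N more); past 0.029 the pin drops behind it, so that when let go the slide returns onto the pin at 0.028; let go earlier, it returns to 0. Starts at 0.
- yellow_valve: yellow sampling valve, fixed: foot plate 215 x 90 x 12 mm, aluminium bridge in the middle (76 mm wide, 80 mm high, brass pin head to 95 mm), steel valve chest at the far end (to 109 mm). Origin on the table below the pin. x axis: push direction (level, from pad to chest); z up. It spans x = -105 mm (pad when out) to +122 mm.
- yellow_pad (a point): middle of the outer face of the yellow push pad, 80 mm above the table, on the slide's near end (moves with it). The pad is an upright plate 56 mm wide, 12 mm thick, from 34 to 100 mm above the table; its face looks along -x of the valve: push along +x. The 30 mm wide slide bar is behind it; fully in, 18 mm stay free between pad and bridge. To be left alone.
- yellow_slide (a joint): Yellow valve, same mechanism: slide position in m. Starts already caught at 0.028 and must stay there.
- tin: flat round tin, 68 mm across, 45 mm high, loose, to be left alone; origin at the centre of its underside
- stopper: cork stopper with a wider head, 32 mm across, 42 mm high, loose, to be left alone; origin at the centre of its underside
- tumbler: glass tumbler, 68 mm across, 85 mm high, loose, to be left alone; origin at the centre of its underside
- wrench: steel wrench lying flat, loose, to be left alone; origin under the middle of its length
- jar: amber jar, 70 mm across, 90 mm high, loose, to be left alone; origin at the centre of its underside
- carton: blue carton 70 x 110 x 45 mm, loose, to be left alone; origin at the centre of its underside
Things that resemble listed ones, but are neither listed nor needed, are in the scene too. Leave any blue or orange look-alike of the red_valve alone.

How it is judged:
On the way, in this order (a step that is already met when the one before it is completed fails the run):
1. the red slide is pushed in to its end stop (value of joint red_slide above 0.0465 m), for 0.05 s.
2. the red slide, let go, has come back and is caught at its middle position (value of joint red_slide between 0.0255 and 0.0305 m and contact force between the fingers and red_valve below 0.2 N), for 0.3 s.
At the end, for the whole second after the job is handed in: the red slide rests caught on its stop pin at 28 mm (within 2.5 mm), the yellow slide is still caught at 28 mm (within 2.5 mm), nothing loose has moved more than 20 mm (value of joint red_slide between 0.0255 and 0.0305 m and velocity of joint red_slide between -0.005 and 0.005 m/s and value of joint yellow_slide between 0.0255 and 0.0305 m and distance of each of tin, stopper, tumbler, wrench, jar, carton from where it was at the start of the episode below 0.02 m); the robot touches nothing.
It fails at once if the yellow slide is moved off its catch by more than 4 mm (value of joint yellow_slide below 0.024 m or value of joint yellow_slide above 0.032 m).
It fails at once if a loose thing is lifted or moved more than 20 mm (distance of any of tin, stopper, tumbler, wrench, jar, carton from where it was at the start of the episode above 0.02 m).
It also fails if it takes over 35 s, if anything falls off the work surface, if the arm or the gripper's body presses on something with over 40 N, if the wrist force passes 120 N, or if a joint passes its speed limit or range.

## Working session

There is one attempt and no reset: what is moved stays moved. The work goes in short steps, Python scripts to look and compute and a tool call to move; the robot and the scene stay as the last step left them, time stands still between calls to the robot, and variables do not carry over. Pictures are saved under pics/ and viewed, and the job is handed in when it is done.

Besides the shell and the picture viewer there is one more tool, called after "Emit:" as a command line: name --pt "numbers of a row" for each row, then --argument value for the rest. move_arm: Moves the arm, as the interface text tells. Its arguments: {"type":"object","properties":{"motion":{"type":"array","items":{"type":"array","items":{"type":"number"}}},"hand":{"type":"number"},"force":{"type":"number"}},"required":["motion"]}

```bash
mkdir -p pics; python3 - <<'E'
from workcell import robot
import cv2,numpy as np,pickle
o=robot.get_obs();print(o['clock'],o['position'],o['tool_rot'],o['grip_width'],robot.grasp_offset)
d={}
for n in('scene','top'):
    f=robot.grab_frame(n);d[n]=f;cv2.imwrite(f'pics/{n}0.png',f['img']);print(n,f['fx'],f['k1'],f['extrinsics'])
pickle.dump(d,open('f0.pkl','wb'))
E
```

```text
0.0 [0.16239719 0.62858757 0.23013016] [-3.10472297  1.56824042 -1.78667558] 0.08549351396014897 -0.0187
scene 512.1927045087676 -0.027025468937234776 [[-1.54526188e-01 -5.39383268e-01  8.27760441e-01  1.46324603e+00]
 [ 9.87988691e-01 -8.44083907e-02  1.29435580e-01  1.58813285e-01]
 [ 5.45404145e-05  8.37819142e-01  5.45947875e-01  7.05432469e-01]
 [ 0.00000000e+00  0.00000000e+00  0.00000000e+00  1.00000000e+00]]
top 476.883232081453 -0.10997670214853997 [[ 0.02925146  0.98601655 -0.16406013  0.32587157]
 [-0.99935389  0.03227769  0.01580993  0.00506228]
 [ 0.02088434  0.16349166  0.98632364  1.08527159]
 [ 0.          0.          0.          1.        ]]
```

View pics/scene0.png

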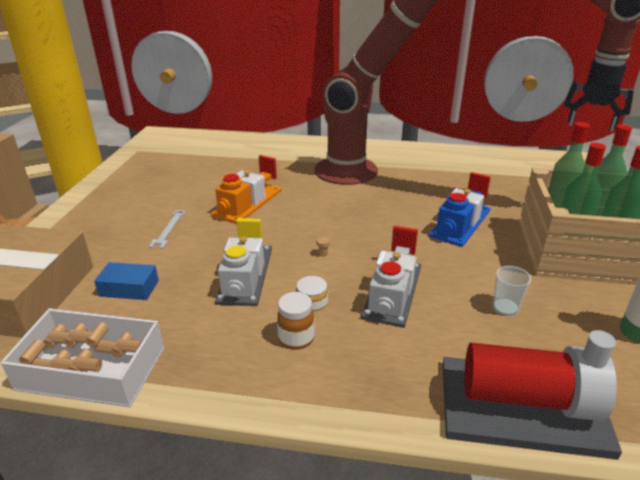

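View pics/top0.png

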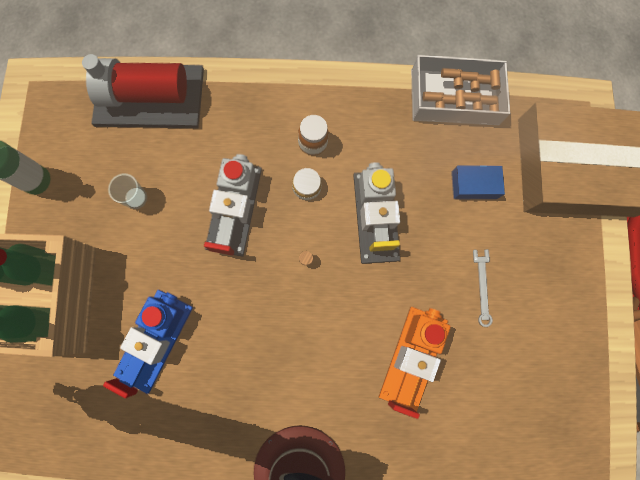

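The grey-bodied valve with the red pad is the red valve: pad at (220,247), pin at (228,202) and chest at (233,170) in the top view, pad at (404,240) in the scene view. The yellow valve is at (380,210) in the top view. The stopper is at (307,258). The blue and orange ones are look-alikes.

```bash
cat > h.py <<'E'
import numpy as np,cv2
def rays(f,uv):
    K=np.array([[f['fx'],0,f['cx']],[0,f['fy'],f['cy']],[0,0,1.]])
    uv=np.asarray(uv,float).reshape(-1,1,2)
    p=cv2.undistortPointsIter(uv,K,np.array([f['k1'],0,0,0.]),None,None,(3,50,1e-10)).reshape(-1,2)
    return np.c_[p[:,0],-p[:,1],-np.ones(len(p))]
def world(f,uv,depth=None,z=None):
    E=f['extrinsics'];r=rays(f,uv)
    if z is not None:
        d=r@E[:3,:3].T; return E[:3,3]+d*((z-E[2,3])/d[:,2])[:,None]
    if depth is None:
        q=np.asarray(uv).astype(int).reshape(-1,2); depth=f['depth'][q[:,1],q[:,0]]
    return (r*np.asarray(depth)[:,None])@E[:3,:3].T+E[:3,3]
def redmask(img):
    h=cv2.cvtColor(img,cv2.COLOR_BGR2HSV)
    return (((h[...,0]<8)|(h[...,0]>172))&(h[...,1]>150)&(h[...,2]>60)).astype(np.uint8)
def blob(f,box):
    x0,y0,x1,y1=box;m=redmask(f['img']);k=np.zeros_like(m);k[y0:y1,x0:x1]=m[y0:y1,x0:x1]
    v,u=np.nonzero(k&(f['depth']>0));return np.c_[u,v]
E
python3 - <<'E'
import pickle;from h import *
d=pickle.load(open('f0.pkl','rb'))
np.set_printoptions(precision=4,suppress=True)
t,s=d['top'],d['scene']
for nm,f,b in(('top pad',t,(200,232,240,262)),('scene pad',s,(385,222,422,258)),('top cap',t,(220,158,246,182))):
    uv=blob(f,b);P=world(f,uv);print(nm,len(uv),'med',np.median(P,0),'p2',np.percentile(P,2,0),'p98',np.percentile(P,98,0))
    if nm=='top pad':
        T=P[P[:,2]>.09];print('top edge',len(T),T.mean(0),'rect z=.1:')
        box=cv2.boxPoints(cv2.minAreaRect(uv.astype(np.float32)));print(box,world(t,box,z=.1))
    if nm=='scene pad': 
        c=np.median(P,0);w=P[np.abs(P-c).max(1)<.06]
        l=cv2.fitLine(w[:,:2].astype(np.float32),cv2.DIST_HUBER,0,.001,.001).ravel();print('line',l)
E
python3 - <<'E'
import cv2
a=cv2.imread('pics/top0.png')[140:270,180:290];b=cv2.imread('pics/scene0.png')[215:335,350:440]
cv2.imwrite('pics/c.png',cv2.hconcat([cv2.resize(a,(400,473)),cv2.resize(b,(355,473))]))
E
```

```text
top pad 217 med [0.4755 0.1852 0.0986] p2 [0.4693 0.161  0.0437] p98 [0.4859 0.214  0.1033]
top edge 143 [0.4773 0.1873 0.0999] rect z=.1:
[[202.8077 248.9616]
 [204.3846 241.077 ]
 [234.     247.    ]
 [232.4231 254.8846]] [[0.471  0.2164 0.1   ]
 [0.4879 0.2142 0.1   ]
 [0.4774 0.1512 0.1   ]
 [0.4606 0.1535 0.1   ]]
scene pad 502 med [0.483  0.1893 0.0787] p2 [0.4763 0.1631 0.0417] p98 [0.4886 0.2142 0.1018]
line [0.1435 0.9896 0.4827 0.1891]
top cap 262 med [0.6427 0.1625 0.1097] p2 [0.6256 0.1448 0.1035] p98 [0.6601 0.1804 0.1135]
```

View pics/c.png

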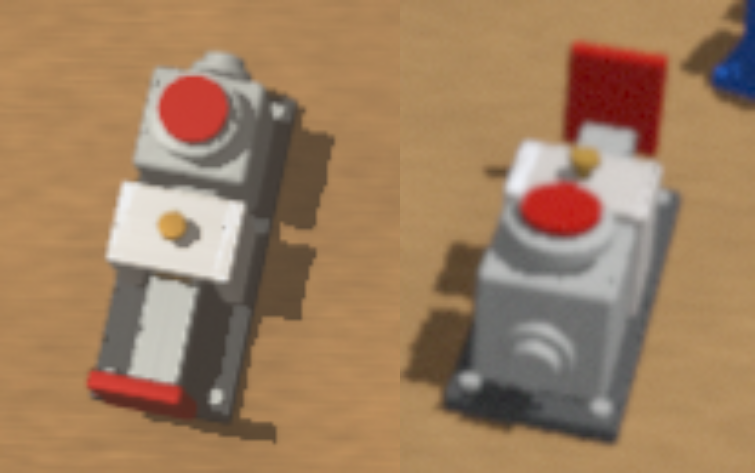

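```bash
python3 - <<'E'
import pickle;from h import *
from workcell import robot
from scipy.spatial.transform import Rotation as R
d=pickle.load(open('f0.pkl','rb'));np.set_printoptions(precision=4,suppress=True)
P=[]
for n in d:
    f=d[n];v,u=np.nonzero(f['depth']>0);P.append(world(f,np.c_[u,v]))
for n,p in zip(d,P):
    p=p[(p[:,2]>.0)&(p[:,2]<.6)]
    print(n)
    for y in np.arange(.1,.75,.05):
        row=[]
        for x in np.arange(.05,.65,.05):
            k=(abs(p[:,0]-x)<.025)&(abs(p[:,1]-y)<.025);row.append(int(1000*np.percentile(p[k,2],99)) if k.sum()>5 else -1)
        print(round(y,2),row)
o=robot.get_obs();M=R.from_euler('xyz',o['tool_rot']).as_matrix();print(M,o['clock'])
yaw=-.148;n=np.array([np.cos(yaw),np.sin(yaw),0]);F=np.array([.471,.1885,0])
print('push dir in tool',M.T@n)
for st,z in((.06,.23),(.06,.06)):
    w=F-n*st;w[2]=z;print(w,'tool shift',M.T@(w-o['position']))
E
```

```text
scene
0.1 [503, 492, 6, 6, 6, 6, 6, 6, 5, 5, 5, 5]
0.15 [508, 513, 6, 5, 6, 6, 6, 6, 101, 102, 96, 110]
0.2 [510, 515, 6, 6, 6, 6, 4, 5, 102, 102, 95, 96]
0.25 [7, 6, 6, 7, 5, 13, 83, 5, 5, 14, 6, 5]
0.3 [6, 6, 7, 6, 86, 114, 113, 60, 5, 5, 5, 5]
0.35 [6, 6, 105, 105, 100, 111, 112, 16, 5, 5, 5, 83]
0.4 [-1, 5, 102, 102, 83, 68, 6, 5, 5, 5, 88, 87]
0.45 [7, 6, 7, 6, 6, 6, 6, 6, 6, 4, 5, 87]
0.5 [7, 7, 7, 6, 162, 172, 162, 162, 164, 162, 6, 5]
0.55 [4, 6, 536, 540, 163, 300, 212, 301, 299, 162, 4, 4]
0.6 [-1, -1, 502, 542, -1, 272, -1, 225, 219, 162, 5, 4]
0.65 [-1, -1, 435, 541, -1, 300, 214, 301, 289, 162, 5, 115]
0.7 [-1, -1, 350, 350, -1, 210, -1, 88, 153, 112, -1, -1]
top
0.1 [15, 6, 6, 5, 6, 6, 6, 6, 6, 5, 6, 13]
0.15 [6, 6, 6, 6, 6, 6, 6, 5, 101, 101, 96, 107]
0.2 [6, 5, 6, 6, 6, 6, 6, 6, 101, 103, 94, 100]
0.25 [6, 6, 6, 6, 6, 28, 84, 6, 6, 13, 6, 7]
0.3 [6, 6, 6, 15, 84, 113, 113, 57, 6, 6, 6, 6]
0.35 [6, 6, 103, 98, 99, 111, 113, 17, 6, 6, 6, 84]
0.4 [6, 6, 103, 104, 85, 6, 6, 6, 6, 6, 87, 88]
0.45 [6, 6, 6, 6, 6, 6, 7, 7, 6, 6, 7, 88]
0.5 [6, 6, 7, 6, 163, 192, 163, 192, 165, 163, 6, 6]
0.55 [6, 6, 6, 6, 210, 249, 214, 273, 271, 163, 6, 7]
0.6 [6, 7, 6, 6, 166, -1, 18, 213, 164, 164, 6, 129]
0.65 [6, 7, 6, 6, 111, -1, 128, 143, 161, 160, 6, 184]
0.7 [6, 7, 6, 6, 34, -1, 17, 17, 82, 6, 6, 7]
[[-0.0005 -0.9682  0.25  ]
 [-0.0022  0.25    0.9682]
 [-1.     -0.0001 -0.0023]] 0.1
push dir in tool [-0.0002 -0.9945  0.1045]
[0.4117 0.1973 0.23  ] tool shift [ 0.0011 -0.3492 -0.3553]
[0.4117 0.1973 0.06  ] tool shift [ 0.1711 -0.3492 -0.3549]
```

Emit:
move_arm --pt "-0.015 -0.004 -0.036 0" --pt "-0.03 -0.008 -0.072 0" --pt "-0.03 -0.012 -0.108 0" --pt "-0.03 -0.016 -0.144 0" --pt "-0.03 -0.02 -0.18 0" --pt "-0.03 -0.056 -0.189 0" --pt "-0.03 -0.092 -0.198 0" --pt "-0.03 -0.128 -0.208 0" --pt "-0.03 -0.164 -0.217 0" --pt "-0.03 -0.2 -0.226 0" --pt "-0.03 -0.225 -0.247 0" --pt "-0.03 -0.225 -0.247 0" --hand 0 --force 40

```text
clock: 1.1
position: [0.3238, 0.3266, 0.2605]
tool_rot: [-2.635, 1.563, -1.33]
ft_force: [0.1, -0.2, -1.1]
grip_width: 0.0
```

```bash
cat >> h.py <<'E'
from scipy.spatial.transform import Rotation as R
yaw=-.148;n=np.array([np.cos(yaw),np.sin(yaw),0]);F=np.array([.471,.1885,0])
def rel(o,st,z):
    M=R.from_euler('xyz',o['tool_rot']).as_matrix();w=F-n*st;w[2]=z
    a=M.T@n;print(o['clock'],'face-rel',(o['position']-F)@n,(o['position']-F)@np.array([-n[1],n[0],0]),'z',o['position'][2]);print('n in tool',a,'spin',np.arctan2(-a[2],-a[1]),'shift',M.T@(w-o['position']),'ft',o['ft_force'])
E
python3 - <<'E'
from h import *;from workcell import robot
np.set_printoptions(precision=4,suppress=True)
o=robot.get_obs();rel(o,.055,.24);rel(o,.055,.06)
E
```

```text
1.1 face-rel -0.1659602141094916 0.11484614113933658 z 0.26054644235403024
n in tool [ 0.0028 -0.9931  0.1175] spin -0.11774467618013976 shift [ 0.0217 -0.1236 -0.1009] ft [ 0.1384 -0.1785 -1.12  ]
1.1 face-rel -0.1659602141094916 0.11484614113933658 z 0.26054644235403024
n in tool [ 0.0028 -0.9931  0.1175] spin -0.11774467618013976 shift [ 0.2016 -0.123  -0.0997] ft [ 0.1384 -0.1785 -1.12  ]
```

Emit:
move_arm --pt "0.0 -0.025 -0.02 -0.02" --pt "0.01 -0.05 -0.04 -0.05" --pt "0.02 -0.075 -0.06 -0.08" --pt "0.02 -0.1 -0.08 -0.1" --pt "0.03 -0.123 -0.1 -0.118" --pt "0.06 -0.123 -0.1 -0.118" --pt "0.09 -0.123 -0.1 -0.118" --pt "0.12 -0.123 -0.1 -0.118" --pt "0.15 -0.123 -0.1 -0.118" --pt "0.18 -0.123 -0.1 -0.118" --pt "0.2 -0.123 -0.1 -0.118" --pt "0.2 -0.123 -0.1 -0.118"

```text
clock: 2.1
position: [0.4136, 0.1952, 0.0582]
tool_rot: [2.775, 1.558, -2.085]
ft_force: [-0.7, 0.3, 0.2]
grip_width: 0.0003
```

```bash
python3 - <<'E'
from h import *;from workcell import robot
np.set_printoptions(precision=4,suppress=True)
o=robot.get_obs();rel(o,.02,.06)
for n in('scene','top'):
    f=robot.grab_frame(n);cv2.imwrite(f'pics/{n}1.png',f['img'])
a=cv2.imread('pics/top1.png')[140:320,150:330];b=cv2.imread('pics/scene1.png')[150:330,320:500]
cv2.imwrite('pics/c1.png',cv2.resize(cv2.hconcat([a,b]),(800,400)))
E
```

```text
2.1 face-rel -0.05771988412111512 -0.001813697004675928 z 0.058157678650823934
n in tool [-0.0046 -1.     -0.0005] spin 0.00048396782929948593 shift [-0.002  -0.0377  0.0018] ft [-0.6844  0.2704  0.1604]
```

View pics/c1.png

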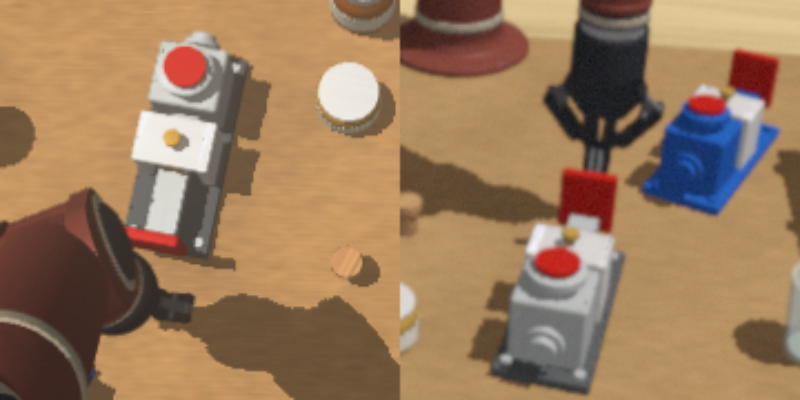

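Left: top view, right: scene view. The shut fingers stand in line behind the red pad, at about (180,305) in the left half and (597,155) in the right half, clear of everything else. I'll push along tool -y.

Emit:
move_arm --pt "0 -0.015 0.002 0" --pt "0 -0.03 0.002 0" --pt "0 -0.04 0.002 0" --pt "0 -0.046 0.002 0" --pt "0 -0.052 0.002 0" --pt "0 -0.058 0.002 0" --pt "0 -0.064 0.002 0" --pt "0 -0.07 0.002 0" --pt "0 -0.076 0.002 0" --pt "0 -0.082 0.002 0" --pt "0 -0.085 0.002 0" --pt "0 -0.085 0.002 0"

```text
clock: 3.2
position: [0.4959, 0.1864, 0.0617]
tool_rot: [2.465, 1.558, -2.394]
ft_force: [-7.1, 1.1, 7.0]
grip_width: 0.0001
```

```bash
python3 - <<'E'
from h import *;from workcell import robot
np.set_printoptions(precision=4,suppress=True)
o=robot.get_obs();rel(o,.0,.06)
E
```

```text
3.2 face-rel 0.024911853734387836 0.0015419042597720415 z 0.06174697255813298
n in tool [-0.0077 -1.     -0.0018] spin 0.0017894870990827416 shift [ 0.002   0.0249 -0.0015] ft [-7.0794  1.0871  6.9769]
```

Emit:
move_arm --pt "0 -0.004 0 0" --pt "0 -0.008 0 0" --pt "0 -0.011 0 0" --pt "0 -0.014 0 0" --pt "0 -0.015 0 0"

```text
clock: 3.62
position: [0.505, 0.1849, 0.0619]
tool_rot: [2.136, 1.549, -2.721]
ft_force: [-9.1, 1.2, 7.0]
grip_width: 0.0002
```

```bash
python3 - <<'E'
from h import *;from workcell import robot
np.set_printoptions(precision=4,suppress=True)
o=robot.get_obs();rel(o,.0,.06)
f=robot.grab_frame('scene');t=robot.grab_frame('top')
cv2.imwrite('pics/c2.png',cv2.resize(cv2.hconcat([t['img'][140:320,150:330],f['img'][150:330,320:500]]),(800,400)))
E
```

```text
3.6167 face-rel 0.03411660103861938 0.0014180547057545505 z 0.061859650888756786
n in tool [-0.0187 -0.9998 -0.0038] spin 0.003802508004882896 shift [ 0.0025  0.0341 -0.0013] ft [-9.0683  1.2317  6.9655]
```

View pics/c2.png

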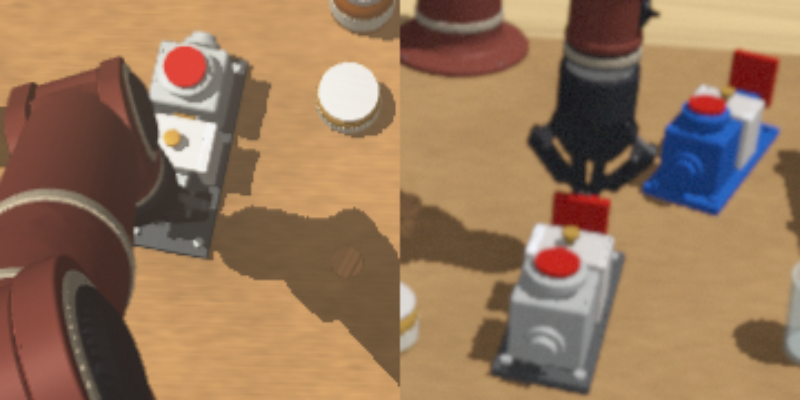

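The pad is well in: its top is now just under the gripper at (580,205) in the right half, and the slide is at about 0.045. The force is still spring-like (9 N), so the end stop hasn't been reached. I'll keep pushing.

Emit:
move_arm --pt "0 -0.005 0 0" --pt "0 -0.01 0 0" --pt "0 -0.014 0 0" --pt "0 -0.016 0 0" --pt "0 -0.016 0 0"

```text
clock: 4.13
position: [0.5097, 0.184, 0.0618]
tool_rot: [1.952, 1.527, -2.902]
ft_force: [-18.0, 2.2, 14.1]
grip_width: 0.0002
```

```bash
python3 - <<'E'
from h import *;from workcell import robot
np.set_printoptions(precision=4,suppress=True)
o=robot.get_obs();rel(o,.0,.06)
E
```

```text
4.1333 face-rel 0.038906915752265216 0.0012432018834196926 z 0.061794103394468475
n in tool [-0.0404 -0.9992 -0.0075] spin 0.007503485390105705 shift [ 0.0034  0.0388 -0.0009] ft [-18.0387   2.2014  14.0707]
```

The force has jumped to 18 N, above the spring's 10 N, after only 5 mm of further travel. Travel since the estimated contact is about 50 mm, so the slide is on its end stop. Letting go now.

Emit:
move_arm --pt "0 0 0 0" --pt "0 0.006 0 0" --pt "0 0.014 0 0" --pt "0 0.024 0 0" --pt "0 0.034 0 0" --pt "0 0.044 0 0" --pt "0 0.054 0 0" --pt "0 0.064 0 0" --pt "0 0.076 0 0" --pt "0 0.088 0 0" --pt "0 0.095 0 0" --pt "0 0.095 0 0"

```text
clock: 5.13
position: [0.4138, 0.1976, 0.0658]
tool_rot: [1.948, 1.526, -2.904]
ft_force: [-0.3, -0.5, -0.4]
grip_width: -0.0001
```

```bash
python3 - <<'E'
from h import *;from workcell import robot
np.set_printoptions(precision=4,suppress=True)
o=robot.get_obs();rel(o,.0,.06)
f=robot.grab_frame('scene');t=robot.grab_frame('top')
cv2.imwrite('pics/c3.png',cv2.resize(cv2.hconcat([t['img'][140:320,150:330],f['img'][150:330,320:500]]),(800,400)))
cv2.imwrite('pics/s3.png',f['img'])
import pickle;f0=pickle.load(open('f0.pkl','rb'))
m=redmask(f['img'])[215:262,380:425];print(m.sum())
for nm,b in(('scene',(380,215,425,262)),('top',(195,225,245,262))):
  for g in(f0[nm],f if nm=='scene' else t):
    P=world(g,blob(g,b));P=P[(P[:,2]>.08)&(P[:,2]<.11)];q=(P-F)@n;print(nm,len(P),np.median(q) if len(q) else None)
E
```

```text
5.1333 face-rel -0.05794532171154143 0.0006065831995701251 z 0.06579412567445798
n in tool [-0.0419 -0.9991 -0.0092] spin 0.009199284372552987 shift [ 0.0034 -0.0581 -0.001 ] ft [-0.2718 -0.4608 -0.3639]
465
scene 239 0.011518738626650033
scene 241 0.03893333808202644
top 160 0.005826093008731976
top 162 0.03314326365732382
```

View pics/c3.png

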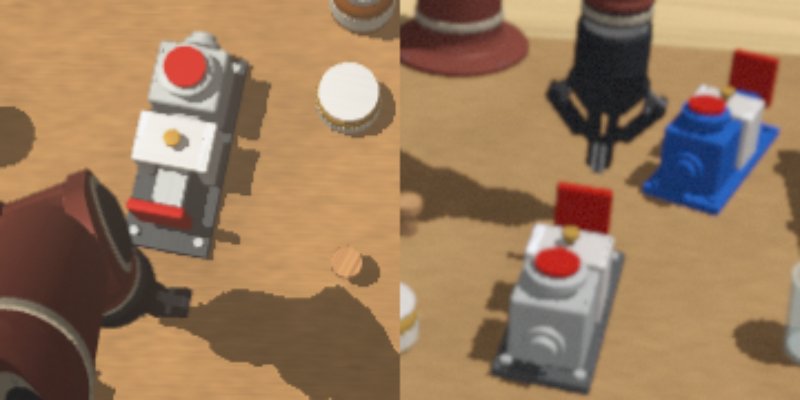

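The pad now stands at mid position, (157,210) in the left half, 27.4 mm further in than at the start in both views. The fingers are clear of it. I'll wait briefly, then check the other things and hand in.

Emit:
move_arm --pt "0 0 0 0" --pt "0 0 0 0" --pt "0 0 0 0" --pt "0 0 0 0" --pt "0 0 0 0" --pt "0 0 0 0"

```text
clock: 5.73
position: [0.4164, 0.1974, 0.0658]
tool_rot: [1.954, 1.529, -2.9]
ft_force: [0.3, 0.6, 0.3]
grip_width: -0.0001
```

```bash
python3 - <<'E'
from h import *;from workcell import robot
import pickle;f0=pickle.load(open('f0.pkl','rb'))
ims=[]
for nm,bx in(('scene',(380,215,425,262)),('top',(195,225,245,262))):
    f=robot.grab_frame(nm);P=world(f,blob(f,bx));P=P[(P[:,2]>.08)&(P[:,2]<.11)];print(nm,np.median((P-F)@n))
    d=cv2.absdiff(f['img'],f0[nm]['img']);ims.append(cv2.addWeighted(f['img'],.4,cv2.convertScaleAbs(d,alpha=2),.8,0))
cv2.imwrite('pics/d4.png',cv2.resize(cv2.hconcat(ims),(800,300)))
print(robot.get_obs()['ft_force'],np.abs(robot.get_obs()['dq']).max())
E
```

```text
scene 0.039058032085366005
top 0.032923636730773684
[ 0.1930304   0.1027382  -0.08410633] 0.002048134145973957
```

View pics/d4.png

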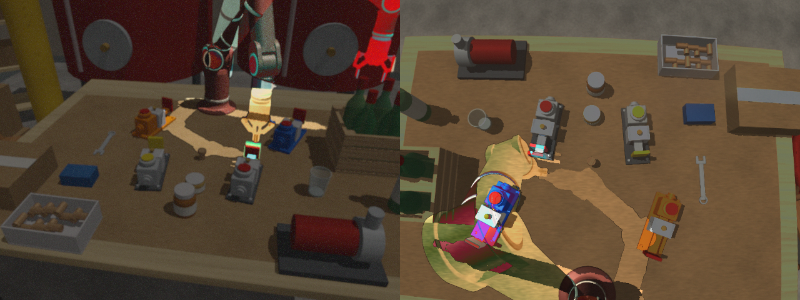

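The difference images show changes only at the arm, its shadow and the red pad. The tin, jar, stopper, tumbler, wrench, carton and yellow valve show none.

```bash
python3 -c "
from workcell import robot
robot.close_job()"
```

```text
the job is handed in; nothing more can be done
```

The red valve is set to half open: I pushed the red pad in to its end stop with the shut fingers, then backed off so the slide sprang back onto its stop pin. The job is handed in at about 5.8 s of robot time; it gives no verdict.

- **End stop:** the wrist force rose from 9 N to 18 N over the last 5 mm, above the spring's 10 N. Estimated pad travel was about 50 mm.
- **Caught position:** both cameras show the pad 27 to 27.5 mm in from where it started, with the slide expected at 28 mm. It was unchanged in a second look 0.6 s later.
- **Everything else:** comparing before and after pictures, only the arm, its shadow and the red pad had changed. The yellow valve and the loose things looked unmoved, and the wrist force was near zero.
- **Unexplained reading:** during the push there was an upward force of 7 to 14 N on the tool, and it rose about 3.5 mm. I put this down to friction on the pad but did not confirm it; it was gone after release.

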